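# Nest three sieve baskets on a spring hook

## Robot

A 7-joint arm with a two-finger parallel gripper is mounted at the origin on the work surface. World frame = base frame: x ahead of the robot, y to its left, z up, the work surface at z = 0. Lengths are in m, angles in rad, forces in N, time in s.
With the tool pointing down it reaches from about 0.4 to 0.85 m from the base axis. Payload 4.5 kg.
Tool frame: the origin (TCP) lies midway between the tips of the shut fingers; the grasp point (between the pads) lies 19 mm behind it; z points along the fingers, y is the direction in which the jaws open and shut (so a half turn about z gives the same grasp; the last joint's range is limited). The gripper opens to 85 mm and grips with 20 to 120 N. Pads are 22 mm wide; open, the fingers measure 114 mm over their backs; the gripper's body (76 mm by 85 mm) begins 54 mm behind the grasp point. The pads swing forward as they close: fully open they stand 13 mm farther back than shut.
Start: joints at [1.266, 0.689, -0.195, 1.565, 0.157, 0.902, -0.215], TCP at [0.208, -0.589, 0.231] pointing down, gripper open.
Joint ranges: [-3.01, 3.01], [-0.46, 2.08], [-1.47, 1.51], [0.13, 2.56], [-1, 4.14], [0.04, 2.09], [-2.66, 2.66]. Speed limits (rad/s): [2.57, 2.57, 3.14, 3.14, 3.14, 3.14, 3.14].

## Interface

Orientations are given as a 3x3 rotation matrix whose columns are the frame's x, y, z axes.
In Python, from cell import manip, kinematics, viewer, close_job gives the robot as it stands. Calls block until the motion is done:
- manip.goto(position, orientation): joint-space move of the TCP to a pose.
- manip.servo_line(position, rotation=None, speed=0.15): straight line of the TCP; rotation=None keeps the orientation; speed is the mean speed in m/s.
- manip.set_joints(angles): joint-space move.
- manip.ungrasp() and manip.close(newtons=None): open the fingers fully, or close them until they stop; newtons is the grip in N (None keeps the last).
- manip.hold(seconds).
- kinematics.solve_ik(position, orientation): joint angles nearest the present ones, or None.
- manip.observe(): the state.
- viewer.read_camera(name): name is "scene" or "side" or "wrist"; returns (picture, depth): 384x512x3 uint8, red, green, blue; 384x512 float32, m along the optical axis (not along the pixel's ray), 0 where there is no reading.
- viewer.camera_params(name): a dict with "fov_y" (degrees; the focal length in pixels is half the picture's height over the tangent of half this angle, whatever the lens; pixels are square), "cx", "cy" (the principal point, pixels), "world_to_cam" (4x4, takes a point from world to camera coordinates); the wrist camera has in their place "hand_eye" (4x4, takes a point from camera to tool coordinates, whose origin is the TCP and whose axes are the flange's). Camera axes: x right, y up, looking along -z (the intrinsics and any distortion apply to the point x, -y, -z); pixel columns grow to the right and rows downward; lengths in m; the calibration is good to about 2 mm. A picture is of the moment at which its call begins: read the wrist's pose just before it. camera_params takes no time and is no camera call.
A pose or a line that the arm cannot do raises manip.Unreachable and nothing moves.
- close_job(): hands the job in, once; it reports no verdict.
The state is a dict: "time": time; "q": joint angles; "qvel": joint speeds; "joint_torque": joint torques, N m; "tcp_pos": TCP position; "eef_rot": TCP orientation; "contact_force": force on the tool from outside, world axes, zero at the start; "wrist_torque": the same for the moment, N m; "finger_gap": opening from 0.0 (shut) to 1.0 (fully open).
Only numpy, scipy, OpenCV 4.12 (cv2) and the standard library are available. Lean on these libraries where they do the work, as an engineer would, in place of code of your own. Each camera call takes 0.05 s, during which the arm holds its last target. There are 200 camera calls.

## Task

Take the three square sieve baskets out of the drying rack and hang them by the eyes in their handles, mouths facing away from the post, nested on the one hook: the largest first, then the middle one, then the smallest. For the last one, push the stack back against the spring plate just far enough that its handle drops down behind the hook's upturned tip, so that the spring holds all three snugly; press gently, without ramming the plate or the hook, and leave the other things on the desk where they are.

Things in the scene. Friction and masses are not known exactly. Their poses are not given: they have to be found in the camera images.
- large_sieve_grip (a point): Centre of the grip tab topping the black handle of the largest basket, an open steel mesh box on edge: 110 mm wide (y), 104 high, 30 deep (x -6 to +24 mm from here), mouth to its -x, 3 mm walls, 0.08-0.3 kg. Tab: 26 mm wide (y), 20 thick (x), 42 high. This point is 20 mm below the top, 176 mm above the basket's underside, 22 mm above the eye's top edge. z up, x through the eye.
- large_sieve_eye (a point): Middle of the top edge of the eye in the largest basket's handle, 154 mm above the basket's underside. The eye is a slot right through the handle along x: 14 mm wide (y), from this edge 30 mm down, 20 mm long (x -10 to +10). This edge bears on the bar; the basket's box begins 50 mm below it. The handle is 30 mm wide around the eye, and below it 12 mm thick. Axes as for the grip.
- medium_sieve_grip (a point): Centre of the grip tab topping the black handle of the middle-sized basket, an open steel mesh box on edge: 84 mm wide (y), 75 high, 30 deep (x -6 to +24 mm from here), mouth to its -x, 3 mm walls, 0.08-0.3 kg. Tab: 28 mm wide (y), 20 thick (x), 42 high. This point is 20 mm below the top, 169 mm above the basket's underside, 22 mm above the eye's top edge. z up, x through the eye.
- medium_sieve_eye (a point): Middle of the top edge of the eye in the middle-sized basket's handle, 147 mm above the basket's underside. The eye is a slot right through the handle along x: 14 mm wide (y), from this edge 30 mm down, 20 mm long (x -10 to +10). This edge bears on the bar; the basket's box begins 72 mm below it. The handle is 30 mm wide around the eye, and below it 12 mm thick. Axes as for the grip.
- small_sieve_grip (a point): Centre of the grip tab topping the black handle of the smallest basket, an open steel mesh box on edge: 58 mm wide (y), 46 high, 30 deep (x -6 to +24 mm from here), mouth to its -x, 3 mm walls, 0.08-0.3 kg. Tab: 30 mm wide (y), 20 thick (x), 42 high. This point is 20 mm below the top, 162 mm above the basket's underside, 22 mm above the eye's top edge. z up, x through the eye.
- small_sieve_eye (a point): Middle of the top edge of the eye in the smallest basket's handle, 140 mm above the basket's underside. The eye is a slot right through the handle along x: 14 mm wide (y), from this edge 30 mm down, 20 mm long (x -10 to +10). This edge bears on the bar; the basket's box begins 94 mm below it. The handle is 30 mm wide around the eye, and below it 12 mm thick. Axes as for the grip.
- hook_root (a point): Point on the post's front face at the height of the hook bar's top line, 195 mm above the desk. The bar is a level round steel bar of 10 mm diameter sticking out to -x from here; x points into the post, z up. Its reach is set anew each time: the rear of the upturned tip is 92 to 128 mm out (x = -0.110 +- 0.018 m). The readings do not tell it: feel for it. A basket hangs with its eye's top edge on the bar's top line.
- stand: Hook stand fixed to the desk, origin under the post: aluminium post 40 x 40 mm, 237 high, foot 110 x 120 x 12 mm; it carries the bar, plate and hook tip. The tip is the bar's end bent upright: 10 mm thick, rounded, top 10 mm above the bar's top line. An eye passes over it along +x with its top edge 10 to 20 mm above the bar's top line; over 19 mm, a basket's box strikes the one it nests in.
- plate_spring (a point): Fixed point halfway up the post's front. On the bar is a grey spring plate, 29 mm wide, to 37 mm above the bar's top line, its face 53 mm behind the tip's rear at any reach. It yields 11 mm: 2 N to start, 0.4 N more per mm, then a hard stop. Three 20 mm handles need 60 mm, so the last drops behind the tip only with the plate 7 to 11 mm back: go by force and by whether it drops. Hung baskets drag on the bar, 2 to 5 N more.
- rack: Grey drying rack fixed to the desk, 236 x 150 mm, floor 8 mm thick, origin at the centre of its underside. It has three slots across its y, 34 mm wide between 35 mm high fins (tops 43 mm above the desk), centred at x = -75, 0 and +75 mm; one basket stands loosely in each, in any order, its x axis along the rack's x.
- printed_gear: Bystander: red printed gear lying on the desk, about 84 mm across, 26 mm high, origin under its centre.
- spool: Bystander: filament spool lying flat, 120 mm across, 45 mm high, black flanges, orange filament, origin under its centre.
- tape_measure: Bystander: black tape measure, 65 x 36 x 56 mm high, origin under its centre.
Not all that is in view belongs to the job. Leave any red or yellow look-alike of the part that bears medium_sieve_grip alone.

How it is judged:
On the way, in this order (a step that is already met when the one before it is completed fails the run):
1. the largest basket hangs on the hook: its eye's top edge lies on the rod behind the tip (x of large_sieve_eye in the frame of hook_root between -0.124 and -0.03 m and y of large_sieve_eye in the frame of hook_root between -0.006 and 0.006 m and z of large_sieve_eye in the frame of hook_root between -0.005 and 0.004 m), for 0.2 s.
2. the middle basket hangs on the hook in front of the largest (all of step 1 and x of medium_sieve_eye in the frame of hook_root between -0.124 and -0.05 m and y of medium_sieve_eye in the frame of hook_root between -0.006 and 0.006 m and z of medium_sieve_eye in the frame of hook_root between -0.005 and 0.004 m and x of medium_sieve_eye in the frame of large_sieve_eye between -0.06 and -0.017 m), for 0.2 s.
3. the smallest basket sits in front of them, behind the tip, the stack clamped by the spring plate (all of step 1 and x of medium_sieve_eye in the frame of hook_root between -0.124 and -0.05 m and y of medium_sieve_eye in the frame of hook_root between -0.006 and 0.006 m and z of medium_sieve_eye in the frame of hook_root between -0.005 and 0.004 m and x of small_sieve_eye in the frame of hook_root between -0.122 and -0.076 m and y of small_sieve_eye in the frame of hook_root between -0.006 and 0.006 m and z of small_sieve_eye in the frame of hook_root between -0.005 and 0.004 m and x of medium_sieve_eye in the frame of large_sieve_eye between -0.024 and -0.017 m and x of small_sieve_eye in the frame of medium_sieve_eye between -0.024 and -0.017 m and x of medium_sieve_eye in the frame of small_sieve_eye between 0.017 and 0.024 m), for 0.2 s.
At the end, for the whole second after the job is handed in: All three hang upright (8 degrees) with the eyes' top edges on the bar (4 mm in height, 6 mm sideways) behind the tip, largest nearest the post, mouths away from it, handles face to face (middles 17 to 24 mm apart along the bar); let go (all of step 3 and angle between each of large_sieve_eye, medium_sieve_eye, small_sieve_eye's own z axis and vertical below 0.15 rad); the robot touches nothing.
It fails at once if The spring plate is pressed with more than 18 N (contact force between plate and anything else above 18 N).
It fails at once if The hook stand is knocked or pressed with more than 60 N in all (contact force between stand and anything else above 60 N).
It fails at once if The printed gear is moved by more than 15 mm (distance of printed_gear from where it was at the start of the episode above 0.015 m).
It fails at once if The spool is moved by more than 15 mm (distance of spool from where it was at the start of the episode above 0.015 m).
It fails at once if The tape measure is moved by more than 15 mm (distance of tape_measure from where it was at the start of the episode above 0.015 m).
It also fails if it takes over 72 s, if anything falls off the work surface, if the arm or the gripper's body presses on something with over 40 N, if the wrist force passes 120 N, or if a joint passes its speed limit or range.

## Working session

There is one attempt and no reset: what is moved stays moved. The work goes in short steps, each a Python script; the robot and the scene stay as the last script left them, time stands still between calls to the robot, and variables do not carry over. Pictures are saved under pics/ and viewed, about 8 in all and at most 12, crops included, and the job is handed in when it is done.

```bash
ls; mkdir -p pics; python3 - <<'E'
from cell import manip, kinematics, viewer
import cv2, numpy as np
ims=[]
for n in ["scene","side"]:
    p,d=viewer.read_camera(n); cv2.imwrite(f"pics/{n}0.png",p[:,:,::-1]); np.savez(f"pics/{n}0.npz",p=p,d=d)
    c=viewer.camera_params(n); print(n,c)
print(viewer.camera_params("wrist"))
o=manip.observe(); print(o)
E
```

```text
pics
scene {'fov_y': 43.155715406442766, 'cx': 246.732269029334, 'cy': 191.43564719582517, 'world_to_cam': array([[ 0.60091743,  0.79922554, -0.01169493, -0.42333949],
       [-0.64429191,  0.49298235,  0.58468482,  0.23428878],
       [ 0.47306043, -0.34381235,  0.81117624, -1.60313295],
       [ 0.        ,  0.        ,  0.        ,  1.        ]])}
side {'fov_y': 57.336231687615026, 'cx': 258.7074956621056, 'cy': 188.0537463756204, 'world_to_cam': array([[ 0.91896438, -0.39405249, -0.01507004, -0.47629676],
       [ 0.2754048 ,  0.61397815,  0.73971821, -0.29648399],
       [-0.28223512, -0.68392504,  0.672748  , -0.83032438],
       [ 0.        ,  0.        ,  0.        ,  1.        ]])}
{'fov_y': 63.988486212480794, 'cx': 256.53111651002047, 'cy': 195.789089626736, 'hand_eye': array([[-3.25694477e-05,  9.49387955e-01,  3.14105890e-01,
         8.09349204e-02],
       [ 9.99999577e-01, -2.57862232e-04,  8.83080322e-04,
        -2.57618746e-04],
       [ 9.19381867e-04,  3.14105786e-01, -9.49387545e-01,
        -1.41704101e-01],
       [ 0.00000000e+00,  0.00000000e+00,  0.00000000e+00,
         1.00000000e+00]])}
{'time': 0.1, 'q': array([ 1.26578733,  0.68989739, -0.19454952,  1.56625623,  0.15732175,
        0.90248725, -0.21512016]), 'qvel': array([ 0.002173  , -0.00235619, -0.00152007, -0.00329917,  0.00149141,
       -0.00058397,  0.00210468]), 'joint_torque': array([-3.68818102e-03, -5.40609097e+01, -1.27177007e+00, -1.58987904e+01,
        9.36541823e-03,  4.39457464e-03, -3.15829539e-06]), 'tcp_pos': array([ 0.20750116, -0.58892825,  0.23056237]), 'eef_rot': array([[ 9.43119774e-01,  3.32452488e-01, -6.59685127e-04],
       [ 3.32453121e-01, -9.43118564e-01,  1.51564865e-03],
       [-1.18280125e-04, -1.64875259e-03, -9.99998634e-01]]), 'contact_force': array([ 0.19395893, -0.55876726, -0.96998265]), 'wrist_torque': array([ 0.0252574 , -0.04154404,  0.01914612]), 'finger_gap': 1.0014223833046605}
```

View pics/scene0.png

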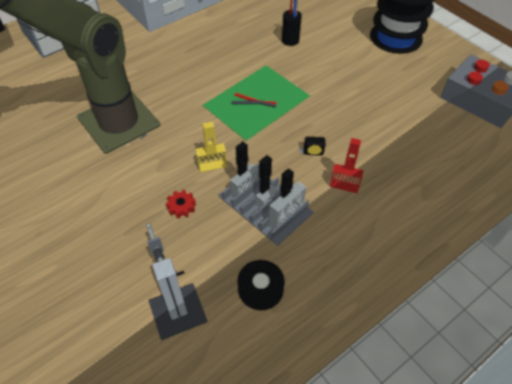

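View pics/side0.png

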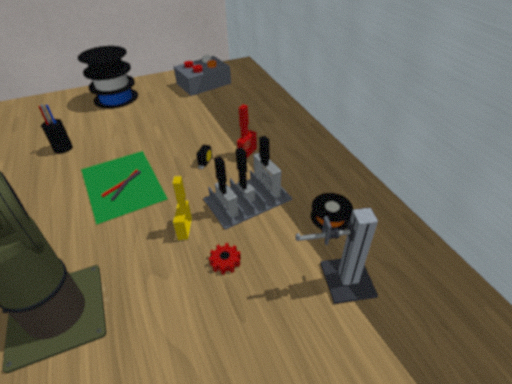

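Scene: rack around (265,205) with three black handles at about (242,157), (265,173), (287,183). The stand is at (175,290), with its bar tip near (152,232). Red and yellow look-alikes are at (347,170) and (210,150). Next I turn these into 3D with the depth data.

```bash
cat > h.py <<'E'
import numpy as np, cv2
from cell import manip, kinematics, viewer
def cloud(n,d,T=None):
    c=viewer.camera_params(n); f=192/np.tan(np.radians(c["fov_y"])/2)
    v,u=np.mgrid[0:384,0:512]
    P=np.stack([(u-c["cx"])/f*d,-(v-c["cy"])/f*d,-d],-1)
    M=np.linalg.inv(c["world_to_cam"]) if T is None else T@c["hand_eye"]
    W=P@M[:3,:3].T+M[:3,3]; W[d==0]=np.nan
    return W
E
python3 - <<'E'
from h import *
out={}
for n,boxes in {"scene":{"h1":(235,138,250,180),"h2":(257,150,273,197),"h3":(279,165,295,200),"gear":(163,188,200,220),"tape":(300,133,328,157),"spool":(235,258,288,310),"stand":(143,222,210,340),"rack":(218,160,314,244)},
  "side":{"h1":(213,152,230,190),"h2":(234,146,250,186),"h3":(257,134,272,166),"stand":(293,205,378,302),"rack":(200,130,295,225)}}.items():
    z=np.load(f"pics/{n}0.npz"); W=cloud(n,z["d"]); p=z["p"].astype(int)
    np.save(f"pics/{n}W.npy",W)
    # table check
    print(n,"table z",np.nanmedian(W[300:330,20:120,2]) , np.nanmedian(W[170:200,80:110,2]))
    for k,(a,b,c,d) in boxes.items():
        w=W[b:d,a:c].reshape(-1,3); g=p[b:d,a:c].reshape(-1,3); m=(w[:,2]>.008)
        if k[0]=="h": m&=(g.max(1)<60)&(w[:,2]>.10)
        w=w[m]; print(k,len(w),np.percentile(w,[2,25,50,75,98],0).round(3).tolist())
E
```

```text
scene table z 0.00040010764986253555 -6.840163821775214e-05
h1 267 [[0.47, 0.141, 0.101], [0.478, 0.144, 0.132], [0.482, 0.151, 0.161], [0.484, 0.162, 0.19], [0.488, 0.169, 0.199]]
h2 282 [[0.54, 0.165, 0.101], [0.546, 0.168, 0.13], [0.552, 0.174, 0.158], [0.555, 0.185, 0.182], [0.558, 0.193, 0.192]]
h3 254 [[0.616, 0.175, 0.12], [0.623, 0.178, 0.147], [0.628, 0.182, 0.173], [0.631, 0.193, 0.198], [0.634, 0.201, 0.206]]
gear 585 [[0.38, -0.059, 0.01], [0.403, -0.038, 0.023], [0.421, -0.022, 0.025], [0.437, -0.005, 0.027], [0.454, 0.017, 0.03]]
tape 386 [[0.466, 0.387, 0.01], [0.488, 0.398, 0.029], [0.498, 0.411, 0.047], [0.509, 0.423, 0.054], [0.52, 0.443, 0.059]]
spool 1670 [[0.701, -0.049, 0.04], [0.731, -0.02, 0.043], [0.756, 0.004, 0.045], [0.78, 0.029, 0.046], [0.809, 0.059, 0.049]]
stand 2977 [[0.569, -0.256, 0.009], [0.661, -0.218, 0.012], [0.693, -0.197, 0.017], [0.701, -0.177, 0.195], [0.734, -0.14, 0.238]]
rack 3994 [[0.47, 0.099, 0.008], [0.512, 0.138, 0.026], [0.575, 0.167, 0.051], [0.634, 0.191, 0.109], [0.664, 0.246, 0.199]]
side table z 0.04277304973631224 0.000869753984133026
h1 265 [[0.462, 0.14, 0.103], [0.465, 0.142, 0.137], [0.47, 0.144, 0.163], [0.476, 0.152, 0.188], [0.481, 0.168, 0.198]]
h2 262 [[0.532, 0.164, 0.103], [0.535, 0.166, 0.133], [0.539, 0.168, 0.159], [0.546, 0.18, 0.181], [0.554, 0.192, 0.19]]
h3 263 [[0.607, 0.174, 0.118], [0.611, 0.177, 0.145], [0.615, 0.18, 0.17], [0.622, 0.192, 0.193], [0.629, 0.201, 0.204]]
stand 4161 [[0.566, -0.255, 0.009], [0.651, -0.218, 0.013], [0.663, -0.203, 0.048], [0.688, -0.174, 0.192], [0.776, 0.011, 0.237]]
rack 3948 [[0.45, 0.1, 0.008], [0.486, 0.14, 0.027], [0.548, 0.169, 0.051], [0.619, 0.209, 0.109], [0.669, 0.42, 0.196]]
```

```bash
python3 - <<'E'
from h import *
A={n:np.load(f"pics/{n}W.npy") for n in ["scene","side"]}
C={n:np.load(f"pics/{n}0.npz")["p"].astype(int) for n in A}
W=np.vstack([A[n].reshape(-1,3) for n in A]); G=np.vstack([C[n].reshape(-1,3) for n in A])
src=np.repeat([0,1],384*512)
def sel(x0,x1,y0,y1,z0,z1): return (W[:,0]>x0)&(W[:,0]<x1)&(W[:,1]>y0)&(W[:,1]<y1)&(W[:,2]>z0)&(W[:,2]<z1)
def show(k,m):
    for s in (0,1,2):
        w=W[m&((src==s)|(s==2))]
        if len(w)<5: continue
        r=cv2.minAreaRect((w[:,:2]*1000).astype(np.float32)); print(k,"AB+"[s],len(w),np.round(r[0],1),np.round(r[1],1),round(r[2],1),"z",np.percentile(w[:,2],[1,50,99]).round(4))
for k,(x,y) in {"h1":(.472,.155),"h2":(.545,.179),"h3":(.62,.188)}.items():
    show(k,sel(x-.03,x+.03,y-.03,y+.03,.155,.22))
show("posttop",sel(.62,.74,-.26,-.14,.232,.245))
show("post",sel(.62,.74,-.26,-.14,.215,.232))
show("bar",sel(.5,.655,-.26,-.14,.185,.2))
show("abv bar",sel(.5,.655,-.26,-.14,.2,.215))
show("plate",sel(.5,.67,-.26,-.14,.215,.228))
show("foot",sel(.56,.8,-.3,-.1,.009,.016))
show("rackfloor",sel(.40,.70,.05,.3,.0065,.04))
show("fins",sel(.40,.70,.05,.3,.038,.047))
show("red",sel(.4,.7,.3,.6,.1,.3)); show("yel",sel(.2,.45,.1,.35,.1,.3))
m=sel(.5,.655,-.26,-.14,.18,.235)
w=W[m]; 
for x in np.arange(.55,.66,.01):
    q=w[abs(w[:,0]-x)<.005]; print(x.round(3),len(q),q[:,1].min().round(4),q[:,1].max().round(4),np.median(q[:,1]).round(4),q[:,2].max().round(4)) if len(q) else 0
E
```

```text
h1 A 193 [475.3 155.6] [22.7 31.6] 7.1 z [0.1555 0.1867 0.1996]
h1 B 175 [471.8 156. ] [21.8 30.5] 9.1 z [0.1557 0.1845 0.198 ]
h1 + 368 [473.9 155.6] [25.5 31.9] 7.1 z [0.1556 0.1855 0.1992]
h2 A 178 [546.9 180.8] [24.3 32.3] 7.8 z [0.1556 0.1839 0.1938]
h2 B 155 [543.2 180.6] [22.7 33.4] 8.9 z [0.1553 0.1798 0.1911]
h2 + 333 [544.8 180.3] [27.8 32.4] 3.9 z [0.1555 0.181  0.1933]
h3 A 211 [621.4 189.1] [23.7 31.7] 11.6 z [0.156  0.1917 0.2069]
h3 B 178 [618.8 189.4] [22.4 30.6] 7.5 z [0.1571 0.1859 0.2048]
h3 + 389 [620.9 189.6] [26.5 31.2] 7.5 z [0.1567 0.1887 0.2068]
posttop A 340 [ 679.2 -197.6] [40.2 41.2] 75.9 z [0.2326 0.2367 0.2408]
posttop B 303 [ 674.7 -197.7] [41.5 40. ] 74.8 z [0.2324 0.2365 0.2388]
posttop + 643 [ 677.1 -197.9] [41.8 45.1] 75.8 z [0.2325 0.2366 0.2403]
post A 74 [ 690.3 -200.1] [40.6 20.1] 77.1 z [0.2151 0.2242 0.2318]
post B 149 [ 663.9 -205.3] [28.3 53.5] 33.1 z [0.2153 0.2234 0.2317]
post + 223 [ 677.2 -198.3] [43.2 45.6] 75.3 z [0.2152 0.2236 0.2318]
bar A 164 [ 590.7 -177.2] [28.  93.8] 84.9 z [0.1861 0.1952 0.1999]
bar B 350 [ 599.1 -176.2] [ 34.7 
[... 1292 characters left out ...]
1 0.1507 0.189 ]
red + 509 [639.9 407.5] [38.4 25.1] 33.0 z [0.1011 0.1562 0.1913]
yel A 270 [353.8 132.9] [31.5 28.1] 62.0 z [0.1014 0.158  0.1918]
yel B 310 [350.5 133.4] [33.6 21.3] 66.7 z [0.101  0.1576 0.1903]
yel + 580 [353.4 132.2] [34.3 28.1] 62.0 z [0.1009 0.158  0.191 ]
0.55 50 -0.1714 -0.159 -0.1661 0.206
0.56 35 -0.174 -0.1623 -0.1687 0.1982
0.57 41 -0.1779 -0.1643 -0.1724 0.1977
0.58 22 -0.1788 -0.1689 -0.1748 0.1961
0.59 71 -0.193 -0.1729 -0.1863 0.2328
0.6 217 -0.1934 -0.1632 -0.1813 0.2348
0.61 122 -0.1923 -0.1647 -0.1774 0.2347
0.62 73 -0.1958 -0.173 -0.1865 0.203
0.63 71 -0.194 -0.173 -0.1863 0.204
0.64 22 -0.194 -0.1844 -0.1911 0.1968
0.65 181 -0.214 -0.1769 -0.2034 0.2348
```

Tab heights give the order: h1 (0.473, 0.156) is medium, h2 (0.545, 0.180) small, h3 (0.620, 0.189) large. The rack yaw is about +8° and the stand yaw about -14.3°. Next I move above the large basket and check the tabs with the wrist camera.

```bash
cat >> h.py <<'E'
def R(yaw):
    c,s=np.cos(yaw),np.sin(yaw); return np.array([[c,s,0],[s,-c,0],[0,0,-1.]])
YR=np.radians(8.0); YH=np.radians(-14.3)
def wrist(name):
    o=manip.observe(); T=np.eye(4); T[:3,:3]=o["eef_rot"]; T[:3,3]=o["tcp_pos"]
    p,d=viewer.read_camera("wrist"); cv2.imwrite(f"pics/{name}.png",p[:,:,::-1])
    W=cloud("wrist",d,T); np.savez(f"pics/{name}.npz",p=p,d=d,W=W,T=T); return p,W,T
def rect(W,c,r,z0,z1):
    w=W.reshape(-1,3); w=w[(np.hypot(w[:,0]-c[0],w[:,1]-c[1])<r)&(w[:,2]>z0)&(w[:,2]<z1)]
    q=cv2.minAreaRect((w[:,:2]*1000).astype(np.float32)) if len(w)>5 else None
    print(len(w),q,np.percentile(w[:,2],[50,98]).round(4) if len(w) else ""); return q
def st(t=""):
    o=manip.observe(); print(t,"t=%.2f"%o["time"],"tcp",o["tcp_pos"].round(4),"F",o["contact_force"].round(2),"gap %.3f"%o["finger_gap"]); return o
E
python3 - <<'E'
from h import *
p=manip.observe()["tcp_pos"]
manip.servo_line([p[0],p[1],.40],speed=.25)
manip.goto([.60,.19,.31],R(YR)); manip.hold(.2)
st()
p,W,T=wrist("w1")
for c,z in (((.474,.156),.197),((.545,.18),.19),((.62,.189),.204)): rect(W,c,.028,z-.012,z+.006); rect(W,c,.028,z-.004,z+.004)
st()
E
```

```text
t=4.20 tcp [0.6002 0.1895 0.31  ] F [-0.54 -0.06 -1.03] gap 1.002
646 ((473.25152587890625, 159.22683715820312), (21.713741302490234, 27.031492233276367), 7.666794300079346) [0.1957 0.1971]
509 ((473.2462463378906, 159.2275390625), (21.711875915527344, 27.008699417114258), 7.590403079986572) [0.1959 0.1972]
761 ((544.1950073242188, 184.18814086914062), (21.22142791748047, 29.93833351135254), 7.703526973724365) [0.1888 0.1902]
647 ((544.0374755859375, 184.06834411621094), (20.77529525756836, 29.811521530151367), 7.495702266693115) [0.1889 0.1903]
801 ((620.103759765625, 194.00379943847656), (19.910507202148438, 25.367767333984375), 7.973408222198486) [0.2029 0.2044]
740 ((620.091796875, 194.0902862548828), (19.901649475097656, 25.217592239379883), 8.045661926269531) [0.203  0.2044]
 t=4.25 tcp [0.6002 0.1896 0.31  ] F [-0.14  0.21  0.45] gap 1.001
```

View pics/w1.png

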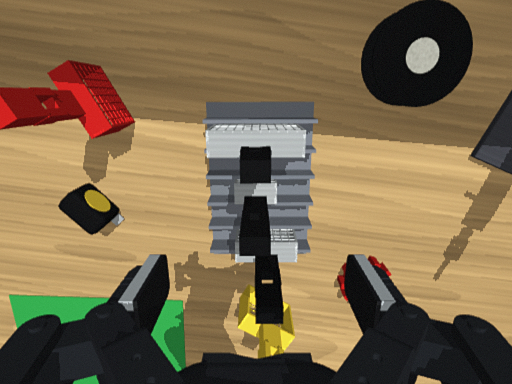

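Wrist view: the tabs sit at about (255,165), (256,215) and (267,290), and the widths 25/27/30 mm confirm large/medium/small. Wrist y differs from the fixed cameras by about 4 mm, so I aim between the two and calibrate after the grasp.

```bash
python3 - <<'E'
from h import *
manip.goto([.620,.1915,.26],R(YR)); 
manip.servo_line([.620,.1915,.168],speed=.12); a=st("pre")
manip.close(30); manip.hold(.2); st("grip")
manip.servo_line([.620,.1915,.33],speed=.15); manip.hold(.2); o=st("up")
p,W,T=wrist("w2")
V=(W-T[:3,3])@T[:3,:3]  # tool frame
k=(abs(V[...,0])<.03)&(abs(V[...,1])<.03)&(V[...,2]<-.034)&(V[...,2]>-.047)&(p.max(-1)<60)
w=V[k]; print(len(w),cv2.minAreaRect((w[:,:2]*1000).astype(np.float32)),np.percentile(w,[1,50,99],0))
E
```

```text
pre t=5.50 tcp [0.6206 0.192  0.1691] F [ 0.35 -0.22  0.54] gap 1.000
grip t=6.27 tcp [0.62   0.1919 0.1681] F [-0.68  0.11  0.62] gap 0.300
up t=7.70 tcp [0.6197 0.1913 0.3292] F [ 0.5  -1.14 -3.02] gap 0.299
4135 ((1.661691665649414, -0.040706634521484375), (25.66703224182129, 59.90812683105469), 0.266742080450058) [[-0.00977321 -0.02861292 -0.04680783]
 [ 0.00357652 -0.00020093 -0.0355928 ]
 [ 0.01398301  0.02836141 -0.03412452]]
```

View pics/w2.png

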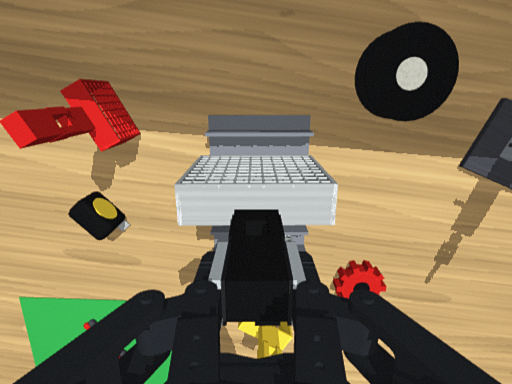

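The large basket is firmly held, and the fingers look symmetric in the wrist frame. Next I carry it to the hook approach and measure the hook from there.

```bash
cat >> h.py <<'E'
XH=np.array([np.cos(YH),np.sin(YH),0]); YHv=np.array([-np.sin(YH),np.cos(YH),0])
ROOT=np.array([.658,-.1932,.195])
def hk(s,z,y=0.): return ROOT+s*XH+y*YHv+np.array([0,0,z-.195])
E
python3 - <<'E'
from h import *
manip.servo_line([.56,.10,.35],speed=.25)
manip.goto(hk(-.165,.33),R(YH)); manip.servo_line(hk(-.165,.26),speed=.15); manip.hold(.3); st()
p,W,T=wrist("w3")
L=(W-ROOT)@np.c_[XH,YHv,[0,0,1]]
np.save("pics/L3.npy",L)
m=(abs(L[...,1])<.04)
for nm,z0,z1,x0,x1 in (("post top",.037,.046,-.02,.06),("plate",.025,.045,-.09,-.02),("tip",.004,.016,-.16,-.085),("bar",-.006,.003,-.1,0)):
    w=L[m&(L[...,2]>z0)&(L[...,2]<z1)&(L[...,0]>x0)&(L[...,0]<x1)]
    if len(w): print(nm,len(w),np.percentile(w,[1,25,50,75,99],0).round(4).tolist())
w=L[(abs(L[...,1])<.015)&(L[...,2]>-.012)&(L[...,2]<.03)]
for x in np.arange(-.15,0,.01):
    q=w[abs(w[:,0]-x)<.005]
    if len(q)>4: print(x.round(3),len(q),q[:,1].min().round(4),q[:,1].max().round(4),np.median(q[:,1]).round(4),np.percentile(q[:,2],98).round(4))
E
```

```text
t=10.28 tcp [ 0.4986 -0.1525  0.2608] F [-0.64  0.78 -2.29] gap 0.294
plate 918 [[-0.0636, -0.0113, 0.027], [-0.0627, -0.0043, 0.0354], [-0.0608, 0.0029, 0.036], [-0.059, 0.0104, 0.0365], [-0.0574, 0.0173, 0.0377]]
tip 3507 [[-0.1597, -0.0391, 0.0059], [-0.1551, -0.0182, 0.0083], [-0.1496, 0.0009, 0.0088], [-0.1443, 0.0182, 0.0092], [-0.1184, 0.039, 0.0144]]
bar 1768 [[-0.099, -0.0075, -0.0055], [-0.0813, -0.0004, -0.0024], [-0.0646, 0.0028, -0.0012], [-0.0431, 0.0066, -0.0], [-0.0312, 0.0134, 0.0029]]
-0.15 610 -0.0149 0.0146 -0.0004 0.0101
-0.14 501 -0.0149 0.015 -0.0004 0.0099
-0.13 6 0.0009 0.0056 0.0039 0.0073
-0.12 236 -0.0018 0.0078 0.0029 0.0094
-0.11 223 -0.0018 0.0078 0.0029 0.0001
-0.1 228 -0.0018 0.0077 0.0029 0.0001
-0.09 234 -0.0018 0.0076 0.0029 -0.0001
-0.08 261 -0.0017 0.0081 0.0028 -0.0
-0.07 271 -0.0017 0.008 0.0028 0.0003
-0.06 365 -0.0114 0.015 0.002 0.0283
-0.05 383 -0.0061 0.0121 0.0027 0.0041
-0.04 666 -0.0077 0.0138 0.0032 0.0059
-0.03 149 -0.0076 0.0134 0.0026 0.0058
```

View pics/w3.png

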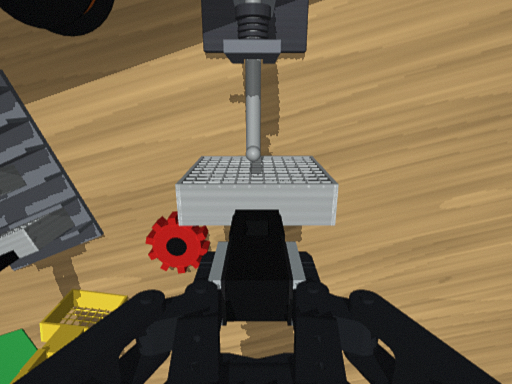

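Same wrist image: the tip is at (253,153), the bar at column 253, and the held box is centred near column 257. That suggests the basket is off sideways by about 3 mm. I'll quantify that with box and bar measured in the same frame.

```bash
python3 - <<'E'
from h import *
L=np.load("pics/L3.npy")
for z0,z1 in ((-.06,-.03),(-.03,-.005),(-.005,.012)):
    for x in (-.165,-.155,-.145,-.14):
        w=L[(abs(L[...,0]-x)<.004)&(abs(L[...,1])<.08)&(L[...,2]>z0)&(L[...,2]<z1)]
        if len(w)>20: print(z0,x,len(w),w[:,1].min().round(4),w[:,1].max().round(4),"mid",((w[:,1].min()+w[:,1].max())/2).round(4))
w=L[(abs(L[...,1])<.08)&(L[...,2]>-.06)&(L[...,2]<.03)&(L[...,0]<-.132)&(L[...,0]>-.21)]
print(np.histogram(w[:,2],12))
# tip
w=L[(abs(L[...,1])<.012)&(L[...,2]>.004)&(L[...,2]<.016)&(L[...,0]<-.09)&(L[...,0]>-.132)]; print("tip",w.min(0),w.max(0))
# tab back face
w=L[(abs(L[...,1])<.03)&(L[...,2]>.06)&(L[...,2]<.10)&(L[...,0]<-.145)]; print(len(w)); h=np.histogram(w[:,1],30); print(h[0],h[1].round(4))
E
```

```text
-0.06 -0.145 891 -0.054 0.0557 mid 0.0009
-0.06 -0.14 874 -0.054 0.0557 mid 0.0008
-0.03 -0.145 865 -0.0543 0.0557 mid 0.0007
-0.03 -0.14 875 -0.0543 0.0557 mid 0.0007
-0.005 -0.165 1169 -0.0543 0.0557 mid 0.0007
-0.005 -0.155 1789 -0.0543 0.0557 mid 0.0007
-0.005 -0.145 2263 -0.0545 0.0558 mid 0.0006
-0.005 -0.14 1239 -0.0545 0.0558 mid 0.0006
(array([ 227,  114,  281,  291,  113,  291,  447,  324,  301, 5856,  156,
        392]), array([-5.98437731e-02, -5.23591487e-02, -4.48745242e-02, -3.73898997e-02,
       -2.99052753e-02, -2.24206508e-02, -1.49360263e-02, -7.45140186e-03,
        3.32226063e-05,  7.51784707e-03,  1.50024715e-02,  2.24870960e-02,
        2.99717205e-02]))
tip [-0.12547724 -0.00175299  0.00403279] [-0.11635076  0.0075303   0.00974087]
4348
[106 109 115  43 134 139 140 174 171 172 179 183 170 171 169 175 181 171
 170 178 170 173 174 138 139 135  47 108 112 102] [-0.026  -0.0242 -0.0224 -0.0207 -0.0189 -0.0171 -0.0154 -0.0136 -0.0118
 -0.0101 -0.0083 -0.0065 -0.0048 -0.003  -0.0012  0.0005  0.0023  0.0041
  0.0058  0.0076  0.0093  0.0111  0.0129  0.0146  0.0164  0.0182  0.0199
  0.0217  0.0235  0.0252  0.027 ]
```

Box centre is at y=+0.7 mm and bar at +2.9 mm, so I shift by +2.2 mm. The plate reads s≈-63.5 mm and the tip rear ≈-116.5 mm, which fits the 53 mm spacing. Next: pass over the tip, feel for the plate, hang.

```bash
cat >> h.py <<'E'
ROOT=ROOT+.0022*YHv
def F(n=6):
    f=[]
    for _ in range(n): f.append(manip.observe()["contact_force"]); manip.hold(.01)
    f=np.mean(f,0); return np.array([f@XH,f@YHv,f[2]])
def S():
    o=manip.observe(); d=(o["tcp_pos"]-ROOT)@np.c_[XH,YHv,[0,0,1]]; return (d*1000).round(2)
E
python3 - <<'E'
from h import *
manip.servo_line(hk(-.165,.215),speed=.15); manip.hold(.2); f0=F(); print("f0",f0.round(2))
for s in np.arange(-.155,-.0899,.0108):
    manip.servo_line(hk(s,.215),speed=.08); f=F(3)-f0; print(round(s,4),f.round(2))
    if np.abs(f).max()>6: print("STOP"); raise SystemExit
manip.servo_line(hk(-.09,.204),speed=.05); manip.hold(.1); print("low",S(),(F()-f0).round(2))
f1=F(10)
s=-.09
while s<-.060:
    s+=.001; manip.servo_line(hk(s,.204),speed=.03); f=F(4)-f1
    if s>-.08: print(round(s,4),S(),f.round(2))
    if f[0]<-1.6 or np.abs(f).max()>6: break
st()
E
```

```text
f0 [-0.28  0.22 -3.09]
-0.155 [-0.15 -0.5   0.23]
-0.1442 [ 0.21 -0.31  0.18]
-0.1334 [-0.07 -0.19  0.36]
-0.1226 [ 0.24 -0.93  0.22]
-0.1118 [ 0.1  -0.44  0.5 ]
-0.101 [ 0.15 -0.36 -0.14]
-0.0902 [-0.08  0.23  0.5 ]
low [-9.002e+01  4.000e-02  8.990e+00] [ 0.21 -0.19  0.61]
-0.08 [-7.995e+01  4.000e-02  8.990e+00] [-0.33 -0.08 -0.2 ]
-0.079 [-7.895e+01  2.000e-02  8.990e+00] [ 0.19  0.17 -0.26]
-0.078 [-7.795e+01  4.000e-02  9.010e+00] [ 0.25 -0.1  -0.35]
-0.077 [-7.698e+01 -1.000e-02  8.990e+00] [-0.25 -0.04 -0.2 ]
-0.076 [-7.594e+01  2.000e-02  9.000e+00] [-0.64 -0.02  0.24]
-0.075 [-7.496e+01  1.000e-02  8.990e+00] [-0.63  0.34 -0.13]
-0.074 [-7.444e+01 -4.000e-02  8.930e+00] [-1.57  0.01  0.8 ]
-0.073 [-7.339e+01 -4.000e-02  8.900e+00] [-2.9   0.18  1.18]
 t=18.59 tcp [ 0.5874 -0.173   0.2039] F [-1.53  0.37 -1.4 ] gap 0.301
```

The plate contacts at s≈-74.3, so its face is at ≈-64.3 and the tip rear ≈-117.3. I back off slightly, set the basket on the bar and release.

```bash
python3 - <<'E'
from h import *
manip.servo_line(hk(-.0765,.204),speed=.03); manip.hold(.1); f0=F(8); print(S(),f0.round(2))
z=.204
while z>.198:
    z-=.0007; manip.servo_line(hk(-.0765,z),speed=.03); f=F(4)-f0
    print(round(z,4),f.round(2))
    if f[2]>1.8: break
manip.ungrasp(); manip.hold(.2); st("open")
manip.servo_line(hk(-.0765,.30),speed=.15); manip.hold(.1)
manip.servo_line(hk(-.14,.30),speed=.25); manip.hold(.2)
p,W,T=wrist("w4"); L=(W-ROOT)@np.c_[XH,YHv,[0,0,1]]
for z0,z1,nm in((.040,.05,"tabtop"),(-.06,-.04,"boxtop"),(-.003,.003,"bar")):
    w=L[(abs(L[...,1])<.07)&(L[...,0]<-.04)&(L[...,0]>-.12)&(L[...,2]>z0)&(L[...,2]<z1)]
    if len(w): print(nm,len(w),np.percentile(w,[1,50,99],0).round(4).tolist())
st()
E
```

```text
[-7.605e+01  2.000e-02  9.130e+00] [-0.39  0.13 -2.51]
0.2033 [ 0.3  -0.33 -0.66]
0.2026 [ 0.27 -0.37 -0.29]
0.2019 [ 0.57 -0.42 -0.43]
0.2012 [-0.15 -0.19 -0.65]
0.2005 [-1.08 -0.41  4.05]
open t=21.25 tcp [ 0.5844 -0.1722  0.2005] F [-0.2  -0.84 -0.2 ] gap 0.998
tabtop 1174 [[-0.0861, -0.0121, 0.0401], [-0.0758, 0.0003, 0.041], [-0.0663, 0.0133, 0.0424]]
boxtop 2699 [[-0.0834, -0.0534, -0.053], [-0.068, 0.0122, -0.0512], [-0.054, 0.0551, -0.0494]]
bar 671 [[-0.1174, -0.008, -0.0029], [-0.0569, 0.0011, -0.001], [-0.0413, 0.0094, 0.0029]]
 t=22.82 tcp [ 0.5237 -0.1566  0.2997] F [-1.18  0.39 -0.68] gap 0.999
```

View pics/w4.png

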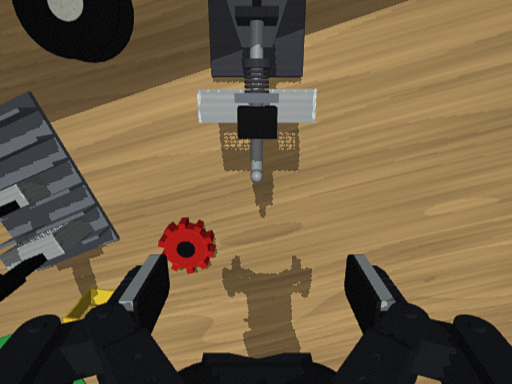

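Large hangs straight at s≈-76, centred, touching nothing else. Now the medium basket.

```bash
cat >> h.py <<'E'
B=np.c_[XH,YHv,[0,0,1]]
def pick(x,y,z,half,drop,name):
    manip.goto([x,y,.27],R(YR)); manip.servo_line([x,y,z],speed=.12); st("pre")
    manip.close(30); manip.hold(.15); st("grip")
    manip.servo_line([x,y,.36],speed=.2); 
    manip.goto(hk(-.165,.33),R(YH)); manip.servo_line(hk(-.165,.26),speed=.15); manip.hold(.3); st("appr")
    p,W,T=wrist(name); L=(W-ROOT)@B; np.save(f"pics/{name}L.npy",L)
    zt=.059-drop
    w=L[(abs(L[...,2]-zt)<.006)&(L[...,0]<-.139)&(L[...,0]>-.175)&(abs(L[...,1])<half+.012)]
    b=L[(abs(L[...,2])<.004)&(L[...,0]<-.1)&(L[...,0]>-.112)&(abs(L[...,1])<.012)]
    print("box",len(w),w.min(0).round(4),w.max(0).round(4),"bar",len(b),b.min(0).round(4),b.max(0).round(4))
    return (b[:,1].min()+b[:,1].max()-w[:,1].min()-w[:,1].max())/2
E
python3 - <<'E'
from h import *
d=pick(.4733,.1575,.161,.042,.072,"w5"); print("shift",d)
E
```

```text
pre t=25.09 tcp [0.4738 0.1576 0.1615] F [-0.56  0.76  0.24] gap 0.999
grip t=25.80 tcp [0.4734 0.1578 0.1612] F [-0.66  0.95  3.02] gap 0.328
appr t=29.04 tcp [ 0.4991 -0.1504  0.2607] F [-0.12 -0.5  -1.2 ] gap 0.325
box 3791 [-0.1715 -0.0409 -0.0189] [-0.1405  0.0432 -0.0071] bar 249 [-0.112  -0.0039 -0.004 ] [-0.1001  0.0057  0.0003]
shift -0.0002512020150691151
```

View pics/w5.png

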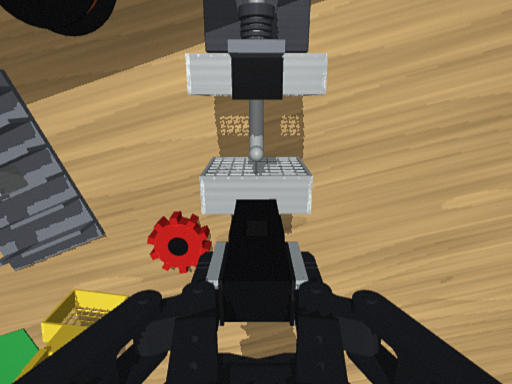

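Medium is aligned: its box spans columns 201–311 and the tip is at (256,153), a shift under 0.3 mm. Now insert, lower and release.

```bash
cat >> h.py <<'E'
def advance(s0,s1,z,lim,step=.0054):
    manip.servo_line(hk(-.165,z),speed=.15); manip.hold(.15); f0=F(8)
    for s in np.linspace(s0,s1,int(round((s1-s0)/step))+1):
        manip.servo_line(hk(s,z),speed=.08); f=F(3)-f0
        if np.abs(f).max()>lim: print("STOP",s,f.round(2)); return f0,False
    print("in",S(),(F()-f0).round(2)); return f0,True
def lower(s,z0,f0,zmin=.1995,th=1.8):
    z=z0
    while z>zmin:
        z-=.0012 if z>.2035 else .0007
        manip.servo_line(hk(s,z),speed=.03); f=F(4)-f0
        if f[2]>th: break
    print("down",round(z,4),S(),f.round(2)); return z
E
python3 - <<'E'
from h import *
f0,ok=advance(-.155,-.098,.215,5)
if ok:
    z=lower(-.098,.215,f0)
    if z<.2025:
        manip.ungrasp(); manip.hold(.2); st("open")
        manip.servo_line(hk(-.098,.30),speed=.18); manip.servo_line(hk(-.15,.30),speed=.25); manip.hold(.15)
        p,W,T=wrist("w6"); L=(W-ROOT)@B
        w=L[(abs(L[...,1])<.03)&(L[...,0]<-.05)&(L[...,0]>-.13)&(L[...,2]>.038)&(L[...,2]<.05)]
        print(np.histogram(w[:,0],bins=np.arange(-.12,-.055,.004)))
        print(np.percentile(w,[1,50,99],0).round(4).tolist()); st()
E
```

```text
in [-9.778e+01  4.000e-02  1.997e+01] [-0.25  0.19  0.06]
down 0.2002 [-9.784e+01  3.000e-02  5.810e+00] [-1.69 -0.17  6.52]
open t=37.90 tcp [ 0.5636 -0.1669  0.2002] F [-0.06 -0.19 -0.57] gap 0.997
(array([  0,   0,   0, 251, 252, 251, 251, 275, 173, 242, 250, 272, 284,
       123,   2,   0]), array([-0.12 , -0.116, -0.112, -0.108, -0.104, -0.1  , -0.096, -0.092,
       -0.088, -0.084, -0.08 , -0.076, -0.072, -0.068, -0.064, -0.06 ,
       -0.056]))
[[-0.1076, -0.0129, 0.0393], [-0.086, 0.0002, 0.041], [-0.0663, 0.0139, 0.0426]]
 t=39.17 tcp [ 0.5138 -0.1542  0.2994] F [ 0.24 -0.14  0.85] gap 0.997
```

View pics/w6.png

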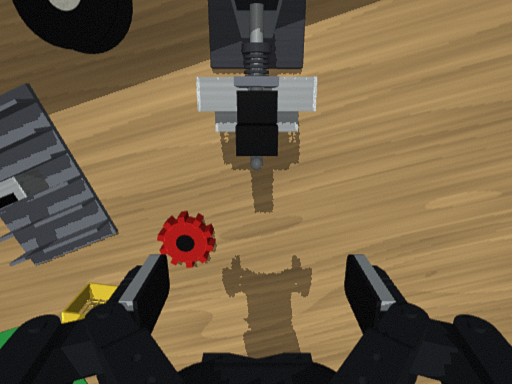

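Two tabs hang nested: large at rows 92–122, medium at 124–157, tip at (257,163), with medium's front at s≈-108. Next, pick the small basket.

```bash
python3 - <<'E'
from h import *
d=pick(.5443,.1823,.154,.029,.094,"w7"); print("shift",d); st()
E
```

```text
pre t=41.57 tcp [0.5448 0.1826 0.1547] F [ 0.95 -0.23  0.83] gap 1.004
grip t=42.26 tcp [0.5444 0.1826 0.1542] F [-0.93  0.94  2.22] gap 0.347
appr t=45.63 tcp [ 0.4991 -0.1504  0.2607] F [-0.63 -0.3   0.05] gap 0.345Traceback (most recent call last):
  File "<stdin>", line 2, in <module>
  File "h.py", line 43, in pick
    print("box",len(w),w.min(0).round(4),w.max(0).round(4),"bar",len(b),b.min(0).round(4),b.max(0).round(4))
                                                                        ~~~~~^^^
    return umr_minimum(a, axis, None, out, keepdims, initial, where)
ValueError: zero-size array to reduction operation minimum which has no identity
```

View pics/w7.png

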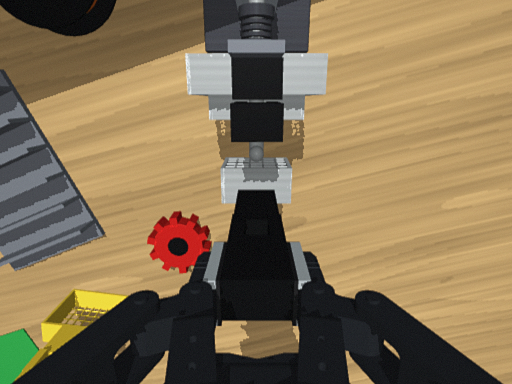

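Small is aligned: its box is centred at column 256.5 and the tip at 257. The script failed only because the medium tab now hides the bar. Next: pass over the tip, push by force, and lower.

```bash
python3 - <<'E'
from h import *
f0,ok=advance(-.15,-.120,.215,5,.01)
if not ok: raise SystemExit
s=-.120
while True:
    s+=.001; manip.servo_line(hk(s,.215),speed=.03); f=F(4)-f0; a=S(); print(round(s,4),a,f.round(2))
    if f[0]<-13 or np.abs(f[1:]).max()>8 or s>-.1005: print("LIMIT"); break
    if a[0]>-105.8: break
st()
E
```

```text
in [-1.2042e+02  4.0000e-02  1.9890e+01] [-0.15 -0.46 -0.28]
-0.119 [-1.1918e+02 -3.0000e-02  2.0000e+01] [ 0.19 -0.28  0.14]
-0.118 [-1.1813e+02 -2.0000e-02  1.9930e+01] [-0.59 -0.29  0.  ]
-0.117 [-1.1748e+02 -3.0000e-02  1.9900e+01] [-2.05 -0.26  1.  ]
-0.116 [-1.1663e+02 -2.0000e-02  1.9890e+01] [-4.1  -0.38  2.39]
-0.115 [-1.1591e+02 -5.0000e-02  1.9840e+01] [-4.96  0.13  2.72]
-0.114 [-1.1445e+02 -4.0000e-02  1.9830e+01] [-4.42 -0.38  2.3 ]
-0.113 [-1.1337e+02 -6.0000e-02  1.9850e+01] [-5.02 -0.81  2.11]
-0.112 [-1.1295e+02 -5.0000e-02  1.9860e+01] [-6.17 -0.33  3.34]
-0.111 [-1.1216e+02 -6.0000e-02  1.9860e+01] [-7.3  -0.08  3.7 ]
-0.11 [-1.1132e+02 -6.0000e-02  1.9850e+01] [-7.64 -0.08  4.1 ]
-0.109 [-1.1051e+02 -9.0000e-02  1.9870e+01] [-8.   -0.06  4.42]
-0.108 [-1.0964e+02 -8.0000e-02  1.9870e+01] [-8.47 -0.51  4.7 ]
-0.107 [-1.0883e+02 -1.0000e-01  1.9870e+01] [-8.66 -0.48  5.65]
-0.106 [-1.0799e+02 -1.0000e-01  1.9870e+01] [-9.13  0.25  5.86]
-0.105 [-107.18   -0.11   19.85] [-9.3  -0.11  6.29]
-0.104 [-1.0637e+02 -8.0000e-02  1.9870e+01] [-9.67 -0.41  6.63]
-0.103 [-105.54   -0.11   19.88] [-10.18  -0.2    7.15]
 t=52.48 tcp [ 0.5562 -0.1651  0.2149] F [-10.     2.68   5.71] gap 0.342
```

```bash
python3 - <<'E'
from h import *
z=.215; s=-.103
while z>.2000:
    z-=.0012; manip.servo_line(hk(s,z),speed=.04); f=F(3); a=S(); print(round(z,4),a,f.round(2))
    if f[2]>15 or f[0]<-14: print("LIMIT"); break
st()
E
```

```text
0.2138 [-105.55   -0.13   18.59] [-10.49  -0.57   4.86]
0.2126 [-1.0555e+02 -7.0000e-02  1.7370e+01] [-10.39   0.08   4.8 ]
0.2114 [-1.0553e+02 -9.0000e-02  1.6160e+01] [-10.6   -0.33   4.65]
0.2102 [-1.0554e+02 -5.0000e-02  1.4960e+01] [-9.96  0.41  5.07]
0.209 [-1.0558e+02 -7.0000e-02  1.3760e+01] [-10.64   0.59   4.77]
0.2078 [-1.0557e+02 -5.0000e-02  1.2540e+01] [-10.46   0.1    4.55]
0.2066 [-1.0558e+02 -3.0000e-02  1.1350e+01] [-10.57   0.47   4.33]
0.2054 [-1.0557e+02 -3.0000e-02  1.0150e+01] [-10.06   0.21   4.95]
0.2042 [-1.0559e+02 -5.0000e-02  8.9700e+00] [-10.5    0.55   4.7 ]
0.203 [-1.056e+02 -2.000e-02  7.750e+00] [-10.42   0.11   4.75]
0.2018 [-1.056e+02 -3.000e-02  6.560e+00] [-10.3    0.35   4.67]
0.2006 [-1.0554e+02 -4.0000e-02  5.9200e+00] [-10.96   0.08   8.77]
0.1994 [-1.0551e+02 -3.0000e-02  5.7500e+00] [-13.41  -0.49  15.85]
LIMIT
 t=56.06 tcp [ 0.5563 -0.165   0.2008] F [-12.7    2.78  16.17] gap 0.346
```

It dropped behind the tip onto the bar. I ease the push off, release, back away and look.

```bash
python3 - <<'E'
from h import *
manip.servo_line(hk(-.107,.2003),speed=.04); print(S(),F(3).round(2))
manip.ungrasp(); manip.hold(.15); st("open")
manip.servo_line(hk(-.108,.30),speed=.18); manip.servo_line(hk(-.15,.30),speed=.25); manip.hold(.15)
p,W,T=wrist("w8"); L=(W-ROOT)@B
w=L[(abs(L[...,1])<.03)&(L[...,0]<-.03)&(L[...,0]>-.14)&(L[...,2]>.036)&(L[...,2]<.05)]
print(np.percentile(w,[.5,50,99.5],0).round(4).tolist())
for k in ("scene","side"):
    q,_=viewer.read_camera(k); cv2.imwrite(f"pics/{k}9.png",q[:,:,::-1])
a=cv2.imread("pics/w8.png")[40:240,150:360]; b=cv2.imread("pics/side9.png")[190:320,270:400]
cv2.imwrite("pics/fin.png",np.hstack([cv2.resize(a,None,fx=2,fy=2),cv2.resize(b,(380,400))])); st()
E
```

```text
[-1.0641e+02  1.0000e-01  5.9300e+00] [-5.22 -0.16  6.28]
open t=57.07 tcp [ 0.5549 -0.1646  0.2003] F [-0.31  0.42  0.78] gap 0.999
[[-0.1161, -0.0139, 0.0361], [-0.0841, 0.0002, 0.0409], [-0.0509, 0.015, 0.0426]]
 t=58.38 tcp [ 0.5137 -0.1541  0.2996] F [-0.56 -0.26 -0.19] gap 1.002
```

View pics/fin.png

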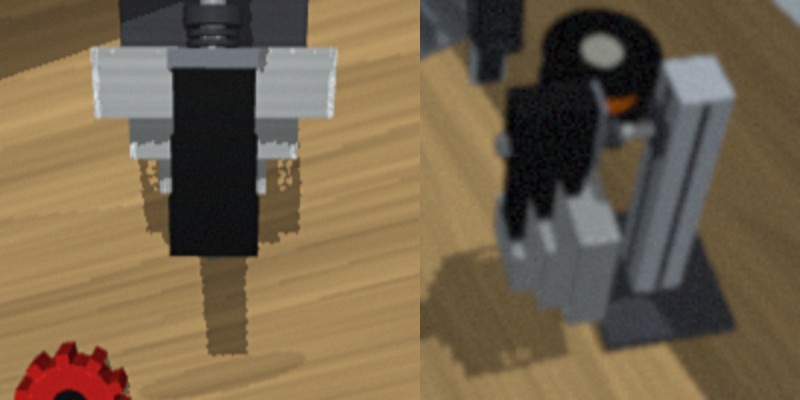

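The three tabs sit face to face from s=-116 to about -56 mm, tops level at 41–42 mm above the bar and centred in y. The gripper is clear, so I hand in.

```bash
python3 -c "
from cell import close_job
print(close_job())"
```

```text
the job is handed in; nothing more can be done
None
```

All three baskets now hang nested on the hook: the largest nearest the post, then the middle one, then the smallest. All three mouths face away from the post. I handed the job in at about 58 s of the 72 s allowed; no verdict is reported.

**How it went:**
- **Plate and tip:** I felt for the plate with the large basket, at about 1.5 N. That put its face about 64 mm out from the post and the tip's rear about 117 mm out, in agreement with the wrist camera.
- **Last basket:** The smallest pushed the stack back at about 10 N total, including bar drag. It dropped onto the bar without catching on the tip. The plate was roughly 8 mm back by my estimate.
- **Highest force:** While seating the last basket, force peaked at about 13 N along the bar and 16 N vertical. Part of that was drag and the bar itself.

**Last checks (wrist and side pictures):**
- The handles are face to face over about 60 mm and centred on the bar within 1 mm.
- All tab tops are level at 41–42 mm above the bar, as expected for seated eyes.
- The gripper was open and clear.
- I saw no movement of the gear, spool or tape measure in the pictures, but I did not re-measure their positions at the end.

**Disagreements:**
- The wrist and fixed cameras differed by 3–5 mm sideways. I corrected this by comparing the held basket with the bar in the same wrist picture.
- The automatic bar check for the smallest basket failed because the middle handle hid the bar. I judged its alignment by the tip in the picture instead.

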